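# Press the three crept-out port grommets home on the laparoscopy trainer

### The arm

A 6-joint arm with a two-finger parallel gripper is mounted at the origin on the work surface. World frame = base frame: x ahead of the robot, y to its left, z up, the work surface at z = 0. Lengths are in m, angles in rad, forces in N, time in s.
With the tool pointing down it reaches from about 0.275 to 0.775 m from the base axis. Payload 14.6 kg.
Tool frame: the origin (TCP) lies at the very end of the fingers, on their centre line; the grasp point (between the pads) lies 19 mm behind it; z points along the fingers, y is the direction in which the jaws open and shut (so a half turn about z gives the same grasp; the last joint's range is limited). The gripper opens to 85 mm and grips with 20 to 120 N. Pads are 22 mm wide; open, the fingers measure 114 mm over their backs; the gripper's body (76 mm by 85 mm) begins 54 mm behind the grasp point. The pads swing forward as they close: fully open they stand 13 mm farther back than shut.
Start: joints at [-1.43, 0.263, -0.048, 1.259, 0, 1.415], TCP at [0.153, -0.502, 0.231] pointing down, gripper open.
Joint ranges: [-2.65, 2.65], [-0.89, 1.7], [-1.18, 1.37], [-2.13, 2.11], [-1.35, 1.29], [-3.14, 3.14]. Speed limits (rad/s): [1.89, 1.89, 2.57, 2.79, 3.14, 3.14].

### API

Orientations are given as a unit quaternion [w, x, y, z].
In Python, from bench import read_state, snapshot, get_calibration, sign_off, boxes_of, place_of gives the robot as it stands. The module is installed in compiled form; this text tells all that it offers.
- The arm moves only by the tool jog_arm, never from a script. Its argument "targets" is text: rows parted by semicolons, each of 6 numbers parted by spaces: the shift along the tool's x, y, z in m, then the turn, a rotation vector about the tool's x, y, z in degrees. A call has 1 to 20 rows; each row is the pose to reach, as a shift and turn from the pose commanded when the call began, along the tool's axes at that moment; what a row does not reach only later rows make up. A row lasts 1/10 s, in which the tool goes at most 50 mm and 8.59 degrees, less where a joint would pass 70% of its speed; a pose out of reach is approached as far as the arm can. A call with a gripper value outside its range is refused whole. "fingers" is the finger opening in m, from 0 to 0.0854, set as the call begins (left out, the last holds). The fingers move at their own pace and stop on an object; the grip force is fixed at half the most. Time passes only in rows, so rows that repeat a pose let the fingers close. It gives the time, the measured TCP pose, the force and the opening at its end, in the units of the state.
- read_state(): the state, without advancing time (a new reading comes with each control period).
- snapshot(name): name is "scene" or "top" or "wrist"; returns the picture (480x640x3 uint8, red, green, blue); there is no depth.
- get_calibration(name): a dict with "mtx" (3x3 intrinsics, pixels), "distortion" ([k1, k2, p1, p2, k3] as OpenCV has them; the pictures are not rectified), "position" and "rotation" of the camera in the world. Camera axes: x right, y up, looking along -z (the intrinsics and any distortion apply to the point x, -y, -z); pixel columns grow to the right and rows downward; lengths in m; the calibration is good to about 2 mm. A picture is of the moment at which its call begins: read the wrist's pose just before it. get_calibration takes no time and is no camera call; for the wrist camera it gives the pose at the moment of the call.
- sign_off(): hands the job in, once; it reports no verdict.
Trained networks look in the newest picture that a camera, given by its name, has taken for a name from the list of things; names that differ only in an ending like _2 or _b are one class to them, and where a whole thing is asked for, a point or a joint stands for the part that bears it (a point fixed in the world has none). Each returns a list of dicts, best first, with "p" (0 to 1); they miss things now and then, are a little off and sometimes report something else, mostly with a low value. They report only what shows in the picture. A call takes as long as a camera call.
- boxes_of(camera, thing): "location" ([x, y, z] in m, in the coordinates of the camera as it stood for that picture, good to about 4 mm: the middle of the surface that is visible of it).
- place_of(camera, thing): "location" ([x, y, z] in m, in the coordinates of the camera as it stood for that picture, good to about 4 mm: a listed point, or the origin of a listed thing).
The state is a dict: "time_s": time; "q": joint angles; "qvel": joint speeds; "tau": joint torques, N m; "tcp_pos": TCP position; "ee_rot": TCP orientation; "wrist_force": force on the tool from outside, world axes, zero at the start; "ft_torque": the same for the moment, N m; "gripper_width": finger opening in m.
Only numpy, scipy, OpenCV 4.12 (cv2) and the standard library are available. Lean on these libraries where they do the work, as an engineer would, in place of code of your own. Each camera call takes 0.05 s, during which the arm holds its last target. There are 200 camera calls.

### The job

On the clear arched laparoscopy trainer, the three middle black port grommets of the row nearest the robot have crept out of the sheet. Press each fully home with the fingertips, gently so that the thin acrylic is not strained: the one at the crown first, since pressing there flexes the whole arch, then the one on its left (the robot's left), then the one on its right. Pick nothing up, and leave the trocar standing in its port and everything else on the bench where it is.

Things in the scene. Friction and masses are not known exactly. Their poses are not given: they have to be found in the camera images.
- trainer: box trainer fixed to the bench: white tray 290 x 440 mm under a half-round tunnel of clear 3 mm acrylic, 250 mm long, 380 mm wide, top 245 mm above the bench. Origin: centre of the tray's underside; x along the tunnel, away from the robot; y to the left. Five grommets in each of two rows over the arch: x = -70 mm (near row; its two outermost are home) and x = +75 mm (all home)
- arch (a joint): how far the clear sheet (with grommets, trocar and camera clamp) is bent down (m); 0 at rest. It starts to give at about 3 N, then 1 mm for every 4 N more, and springs back; more than 25 N on the trainer overstrains it. A black camera clamp knob 30 mm across stands 26 mm above the crown, 80 mm beyond the near row
- crown_top (a point): black rubber port grommet, a flat disc 40 mm across and 5 mm thick with a small central hole (about 11 mm; a fingertip covers it), at the top (crown) of the arch in the near row. Point: centre of the disc's top face; its z axis points straight out of the sheet, along which the grommet slides in.
- left_top (a point): black rubber port grommet, a flat disc 40 mm across and 5 mm thick with a small central hole (about 11 mm; a fingertip covers it), in the near row, left of the crown (trainer +y), about 78 mm from it, where the sheet slopes 24 degrees down to the left. Point: centre of the disc's top face; its z axis points straight out of the sheet, along which the grommet slides in.
- right_top (a point): black rubber port grommet, a flat disc 40 mm across and 5 mm thick with a small central hole (about 11 mm; a fingertip covers it), in the near row, right of the crown (trainer -y), about 78 mm from it, where the sheet slopes 24 degrees down to the right. Point: centre of the disc's top face; its z axis points straight out of the sheet, along which the grommet slides in.
- crown (a joint): how far the crown grommet has been pressed in (m): 0.008 = fully home, its flange lying on the sheet; it starts at 0 to 0.003, so standing 5 to 8 mm proud. It slides with about 4 N of friction, stays where it is left and stops hard at 0.008.
- left (a joint): how far the left grommet has been pressed in (m): 0.008 = fully home, its flange lying on the sheet; it starts at 0 to 0.003, so standing 5 to 8 mm proud. It slides with about 4 N of friction, stays where it is left and stops hard at 0.008.
- right (a joint): how far the right grommet has been pressed in (m): 0.008 = fully home, its flange lying on the sheet; it starts at 0 to 0.003, so standing 5 to 8 mm proud. It slides with about 4 N of friction, stays where it is left and stops hard at 0.008.
- trocar: loose white trocar with a green top, standing upright in the crown grommet of the far row: head 42 mm across and 40 mm tall above the grommet, clear sleeve 12 mm across below. Origin: centre of the head's underside, 250 mm above the bench. Leave it
- grasper: loose laparoscopic grasper lying on the bench to the left, 420 mm long, 22 mm high. Origin: under the root of the shaft; x along the shaft. Leave it
- forceps: loose steel forceps lying on the bench front left, 125 mm long, 4 mm thick. Origin: centre of the underside. Leave it
- dish: loose glass dish, 90 mm across, 16 mm high, with two small plastic rings in it, on the bench near the robot. Origin: centre of the underside. Leave it
- ring_blue: loose blue plastic ring, 20 mm across, 8 mm high, lying in the dish. Origin: centre of the underside. Leave it
- ring_mint: loose mint-green plastic ring, 20 mm across, 8 mm high, lying in the dish. Origin: centre of the underside. Leave it
- timer: loose white timer 55 x 75 x 20 mm on the bench near the robot. Origin: centre of the underside. Leave it
- jar: loose clear specimen jar with a red lid, 60 mm across, 65 mm tall, on the bench to the right. Origin: centre of the underside. Leave it
- spray: loose white bottle with a blue cap, 60 mm across, 160 mm tall, on the bench to the right. Origin: centre of the underside. Leave it

How it is judged:
On the way, in this order (a step that is already met when the one before it is completed fails the run):
1. the crown grommet is pressed fully home (value of joint crown above 0.0065 m), for 0.1 s.
2. then the left grommet is pressed fully home (value of joint left above 0.0065 m), for 0.1 s.
3. then the right grommet is pressed fully home (value of joint right above 0.0065 m), for 0.1 s.
At the end, for the whole second after the job is handed in: all three grommets are home (pressed in to within 1.5 mm of their stop), the trocar still stands in its port (within 15 mm and 0.2 rad of upright) and the other loose things lie within 20 mm of where they were (value of joint each of crown, left, right above 0.0065 m and distance of trocar from where it was at the start of the episode below 0.015 m and angle between trocar's own z axis and vertical below 0.2 rad and distance of each of grasper, forceps, spray, jar, timer, dish, ring_blue, ring_mint from where it was at the start of the episode below 0.02 m); the robot touches nothing.
It fails at once if the robot pushes on the trainer with more than 25 N (contact force between any of the fingers, the arm and trainer above 25 N).
It fails at once if a side grommet is pressed home before the crown one, or the right one before the left ((value of joint left above 0.0065 m and value of joint crown below 0.0065 m) or (value of joint right above 0.0065 m and value of joint any of crown, left below 0.0065 m)).
It fails at once if the trocar is lifted, tipped or shifted (over 15 mm or 0.3 rad) (distance of trocar from where it was at the start of the episode above 0.015 m or angle between trocar's own z axis and vertical above 0.3 rad).
It fails at once if something on the bench is picked up or moved by more than 20 mm (distance of any of grasper, forceps, spray, jar, timer, dish, ring_blue, ring_mint from where it was at the start of the episode above 0.02 m).
It also fails if it takes over 45 s, if anything falls off the work surface, if the arm or the gripper's body presses on something with over 40 N, if the wrist force passes 120 N, or if a joint passes its speed limit or range.

## Working session

There is one attempt and no reset: what is moved stays moved. The work goes in short steps, Python scripts to look and compute and a tool call to move; the robot and the scene stay as the last step left them, time stands still between calls to the robot, and variables do not carry over. Pictures are saved under pics/ and viewed, about 8 in all and at most 12, crops included, and the job is handed in when it is done.

Besides the shell and the picture viewer there is one more tool, called after "Call:" as name(argument=value, ...) on one line, values as JSON. jog_arm: Moves the arm, as the interface text tells. Its arguments: {"type":"object","properties":{"targets":{"type":"string"},"fingers":{"type":"number"}},"required":["targets"]}

```bash
mkdir -p pics; cat > h.py <<'E'
import numpy as np, cv2
from bench import *
from scipy.spatial.transform import Rotation as R
def cam(n):
    c=get_calibration(n); r=np.array(c['rotation'],float)
    if r.shape!=(3,3): r=R.from_quat(r.ravel()[[1,2,3,0]]).as_matrix()
    return c,r,np.array(c['position'])
def world(n,loc):
    c,r,p=cam(n); return r@np.array(loc)+p
def pix(n,P):
    c,r,p=cam(n); q=(np.atleast_2d(P)-p)@r; q=q*[1,-1,-1]
    return cv2.projectPoints(q,np.zeros(3),np.zeros(3),np.array(c['mtx']),np.array(c['distortion'],float))[0][:,0]
E
python3 - <<'E'
from h import *
for n in('scene','top'):
    im=snapshot(n); cv2.imwrite(f'pics/{n}0.png',im[...,::-1])
    print(n,cam(n)[2].round(3))
    for t in('crown_top','left_top','right_top','trainer','trocar'):
        for d in place_of(n,t)[:3]:
            w=world(n,d['location']); print(t,round(d['p'],2),w.round(4),pix(n,w).round(0))
s=read_state();print(s)
E
```

```text
scene [ 1.355 -0.451  1.537]
crown_top 0.56 [0.6019 0.0009 0.2523] [[345. 249.]]
left_top 0.49 [0.6035 0.082  0.2403] [[372. 240.]]
left_top 0.39 [0.5881 0.5136 0.0044] [[481. 229.]]
right_top 0.72 [ 0.5981 -0.084   0.2357] [[316. 263.]]
trainer 0.95 [ 6.68e-01 -7.30e-03 -5.00e-04] [[351. 315.]]
trocar 0.52 [ 0.743  -0.0115  0.2508] [[368. 292.]]
trocar 0.52 [0.2864 0.2593 0.0025] [[366. 192.]]
top [ 0.213 -0.016  1.8  ]
crown_top 0.57 [ 0.5918 -0.0019  0.2576] [[309. 200.]]
crown_top 0.51 [0.2855 0.237  0.0028] [[233. 322.]]
left_top 0.73 [0.6047 0.076  0.2417] [[280. 198.]]
right_top 0.7 [0.6058 0.0749 0.2423] [[280. 197.]]
trocar 0.8 [ 0.7417 -0.0144  0.2499] [[312. 147.]]
{'time_s': 0.6, 'q': array([-1.43031080e+00,  2.63097359e-01, -4.83532109e-02,  1.25938818e+00,
        2.87161282e-05,  1.41547796e+00]), 'qvel': array([ 8.37786877e-04,  5.75597996e-05, -4.83721472e-04, -2.57934733e-03,
        1.56158393e-03,  3.15710611e-04]), 'tau': array([-5.54285827e-03, -6.37179136e+01,  3.84687996e+01,  7.82872594e-04,
       -3.22365731e-04,  3.57843973e-06]), 'tcp_pos': array([ 0.15303355, -0.50218354,  0.2312601 ]), 'ee_rot': array([-2.11038308e-05,  9.89082430e-01,  1.47363312e-01,  1.45149768e-05]), 'wrist_force': array([ 0.00496796, -0.34987678,  0.0172568 ]), 'ft_torque': array([-0.00023257, -0.03392007,  0.00628154]), 'gripper_width': 0.08534812088312396}
```

```bash
python3 - <<'E'
import cv2,numpy as np
a=cv2.imread('pics/top0.png')[60:400,130:500]
b=cv2.imread('pics/scene0.png')[180:380,220:520]
b=cv2.resize(b,None,fx=1.9,fy=1.9,interpolation=3)[:340]
a=cv2.resize(a,(230,211)) if 0 else a
o=np.zeros((580,800,3),np.uint8)
o[:340,:370]=a; o[:340,370:800]=b[:, :430]
cv2.imwrite('pics/v1.png',o[:340])
E
```

```text
(no output)
```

View pics/v1.png

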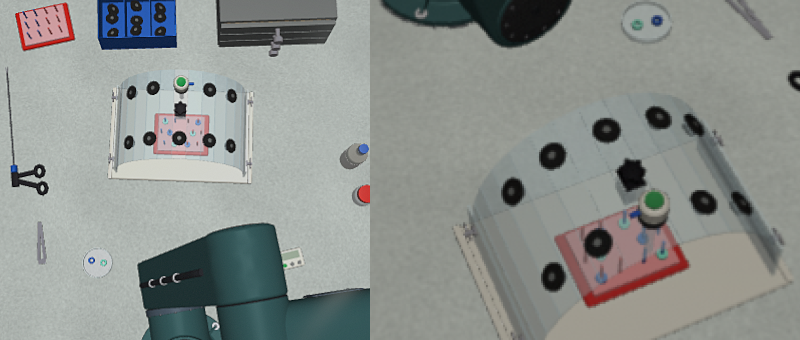

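Call:
jog_arm(targets="0 0 -0.1 0 0 0;0 0 -0.19 0 0 0;0 0 -0.19 0 0 0;0.526 -0.365 -0.19 0 0 20;0.526 -0.365 -0.19 0 0 20;0.526 -0.365 -0.19 0 0 20;0.526 -0.365 -0.19 0 0 20;0.526 -0.365 -0.19 0 0 20;0.526 -0.365 -0.19 0 0 20;0.526 -0.365 -0.19 0 0 20;0.526 -0.365 -0.19 0 0 20;0.526 -0.365 -0.19 0 0 20;0.526 -0.365 -0.19 0 0 20;0.526 -0.365 -0.19 0 0 20;0.526 -0.365 -0.19 0 0 20;0.526 -0.365 -0.19 0 0 20;0.526 -0.365 -0.19 0 0 20;0.526 -0.365 -0.19 0 0 20;0.526 -0.365 -0.19 0 0 20;0.526 -0.365 -0.19 0 0 20", fingers=0)

```text
time_s: 2.6
tcp_pos: [0.5492, -0.0007, 0.4217]
ee_rot: [0.0, 1.0, -0.027, 0.0]
wrist_force: [1.1, -0.2, 0.3]
gripper_width: 0.0002
```

```bash
cat > m.py <<'E'
from h import *
import sys
s=read_state(); print(s['time_s'],s['tcp_pos'].round(4),s['ee_rot'].round(4),s['wrist_force'].round(2))
tag=sys.argv[1]
for k in range(2):
  for n in('wrist','top','scene'):
    im=snapshot(n)
    if k==0: cv2.imwrite(f'pics/{n}{tag}.png',im[...,::-1])
    for t in('crown_top','left_top','right_top'):
        for d in place_of(n,t)[:3]:
            w=world(n,d['location']); print(n,t,round(d['p'],2),w.round(4),pix(n,w).round(0))
E
python3 m.py 1
```

```text
2.6 [ 0.5492 -0.0007  0.4217] [ 1.000e-04  9.996e-01 -2.740e-02  3.000e-04] [ 1.15 -0.19  0.26]
wrist crown_top 0.67 [ 0.5978 -0.0024  0.2545] [[323. 154.]]
wrist left_top 0.76 [0.6041 0.0797 0.2387] [[229. 150.]]
wrist right_top 0.93 [ 0.5921 -0.0852  0.2461] [[420. 155.]]
top right_top 0.63 [ 0.5965 -0.0857  0.2391] [[340. 199.]]
scene crown_top 0.48 [ 0.6015 -0.0011  0.2516] [[345. 249.]]
scene left_top 0.62 [0.6052 0.0796 0.2376] [[372. 242.]]
scene right_top 0.42 [ 0.5965 -0.0832  0.2363] [[316. 263.]]
wrist crown_top 0.7 [ 5.990e-01 -3.000e-04  2.537e-01] [[322. 153.]]
wrist right_top 0.67 [ 0.5932 -0.0865  0.2447] [[422. 153.]]
top right_top 0.56 [ 0.5948 -0.0866  0.2352] [[340. 200.]]
scene crown_top 0.48 [0.6012 0.0027 0.2513] [[346. 248.]]
scene crown_top 0.17 [0.2846 0.2351 0.0016] [[360. 195.]]
scene left_top 0.7 [0.6045 0.0802 0.2387] [[372. 241.]]
scene right_top 0.7 [ 0.2787 -0.3223  0.0018] [[202. 257.]]
scene right_top 0.51 [ 0.5982 -0.0835  0.2376] [[316. 263.]]
```

View pics/wrist1.png

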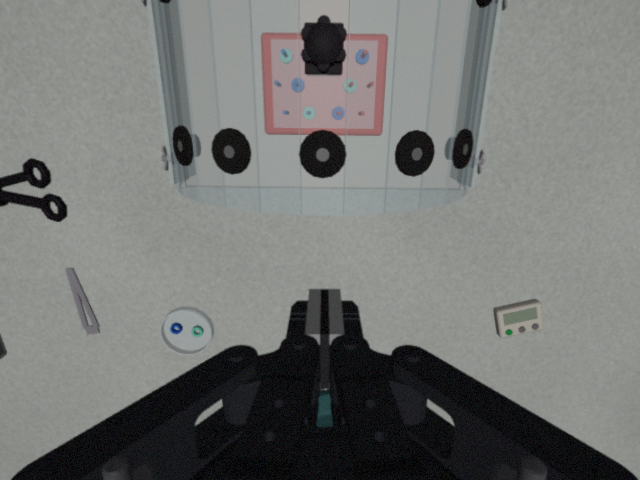

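Call:
jog_arm(targets="0.051 -0.002 0.05 0 0 0;0.051 -0.002 0.1 0 0 0;0.051 -0.002 0.14 0 0 0;0.051 -0.002 0.158 0 0 0;0.051 -0.002 0.16 0 0 0;0.051 -0.002 0.16 0 0 0;0.051 -0.002 0.16 0 0 0;0.051 -0.002 0.16 0 0 0", fingers=0)

```text
time_s: 4.6
tcp_pos: [0.6015, -0.0006, 0.2629]
ee_rot: [0.0, 1.0, -0.027, 0.001]
wrist_force: [0.1, 0.4, 0.4]
gripper_width: -0.0002
```

```bash
python3 - <<'E'
from h import *
s=read_state(); print(s['time_s'],s['tcp_pos'].round(4),s['wrist_force'].round(2))
im=snapshot('wrist'); cv2.imwrite('pics/w2.png',im[60:330,150:510,::-1])
print(pix('wrist',s['tcp_pos']))
E
```

```text
4.6 [ 6.015e-01 -6.000e-04  2.629e-01] [0.14 0.38 0.41]
[[324.62091433 303.74896581]]
```

View pics/w2.png

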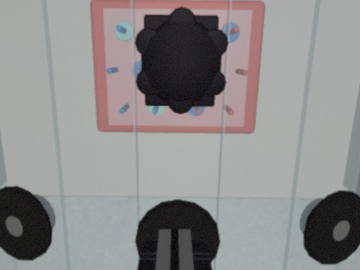

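Call:
jog_arm(targets="0 0 0.002 0 0 0;0 0 0.004 0 0 0;0 0 0.005 0 0 0;0 0 0.006 0 0 0;0 0 0.007 0 0 0;0 0 0.008 0 0 0;0 0 0.008 0 0 0")

```text
time_s: 5.35
tcp_pos: [0.6008, -0.0004, 0.2533]
ee_rot: [0.0, 1.0, -0.027, 0.0]
wrist_force: [-0.6, 0.3, 4.4]
gripper_width: -0.0002
```

Call:
jog_arm(targets="0 0 0.001 0 0 0;0 0 0.002 0 0 0;0 0 0.003 0 0 0;0 0 0.003 0 0 0")

```text
time_s: 5.75
tcp_pos: [0.6008, -0.0004, 0.2501]
ee_rot: [-0.0, 1.0, -0.027, -0.0]
wrist_force: [-1.6, -0.2, 4.3]
gripper_width: 0.0
```

Sliding at about 4.3 N. Continuing in small steps until the force rises.

Call:
jog_arm(targets="0 0 0.0005 0 0 0;0 0 0.001 0 0 0;0 0 0.001 0 0 0")

```text
time_s: 6.05
tcp_pos: [0.6008, -0.0004, 0.2494]
ee_rot: [0.0, 1.0, -0.027, 0.0]
wrist_force: [-2.3, 0.5, 6.5]
gripper_width: -0.0
```

Call:
jog_arm(targets="0 0 0.0005 0 0 0;0 0 0.001 0 0 0;0 0 0.001 0 0 0")

```text
time_s: 6.35
tcp_pos: [0.6008, -0.0004, 0.2486]
ee_rot: [0.0, 1.0, -0.027, 0.0]
wrist_force: [-2.7, 0.8, 8.5]
gripper_width: 0.0003
```

Call:
jog_arm(targets="0 0 0.0005 0 0 0;0 0 0.001 0 0 0;0 0 0.001 0 0 0;0 0 0.001 0 0 0")

```text
time_s: 6.75
tcp_pos: [0.6008, -0.0005, 0.2479]
ee_rot: [0.0, 1.0, -0.027, 0.0]
wrist_force: [-3.8, -0.6, 10.5]
gripper_width: -0.0
```

Call:
jog_arm(targets="0 0 0.0005 0 0 0;0 0 0.001 0 0 0;0 0 0.001 0 0 0;0 0 0.001 0 0 0")

```text
time_s: 7.15
tcp_pos: [0.6008, -0.0005, 0.2472]
ee_rot: [0.0, 1.0, -0.027, 0.001]
wrist_force: [-4.3, 1.0, 14.0]
gripper_width: -0.0
```

Call:
jog_arm(targets="0 0 -0.03 0 0 0;0 0 -0.06 0 0 0;0 -0.04 -0.06 -8 0 0;0 -0.085 -0.06 -16 0 0;-0.001 -0.1 -0.05 -24 0 0;-0.001 -0.1 -0.05 -24 0 0;-0.001 -0.093 -0.02 -24 0 0;-0.001 -0.087 -0.005 -24 0 0;-0.001 -0.087 -0.005 -24 0 0;-0.001 -0.087 -0.005 -24 0 0;-0.001 -0.087 -0.005 -24 0 0")

```text
time_s: 8.25
tcp_pos: [0.6088, -0.0063, 0.2522]
ee_rot: [0.191, 0.982, 0.016, 0.003]
wrist_force: [-1.8, 1.7, 4.5]
gripper_width: 0.0004
```

```bash
cat > c.py <<'E'
from h import *
import sys
s=read_state(); print(s['time_s'],s['tcp_pos'].round(4),s['wrist_force'].round(2))
q=s['ee_rot']; M=R.from_quat(q[[1,2,3,0]]).as_matrix(); print(M.round(3))
im=snapshot('wrist'); cv2.imwrite(f'pics/w{sys.argv[1]}.png',im[60:400,100:540,::-1])
print(pix('wrist',s['tcp_pos'])-[100,60])
for t in('crown_top','left_top','right_top'):
    for d in place_of('wrist',t)[:2]: print(t,round(d['p'],2),world('wrist',d['location']).round(4))
E
python3 c.py 3
```

```text
8.25 [ 0.6088 -0.0063  0.2522] [-1.82  1.69  4.48]
[[ 0.999  0.031  0.011]
 [ 0.033 -0.927 -0.374]
 [-0.001  0.374 -0.927]]
[[224.55362264 243.38411143]]
right_top 0.97 [ 0.5929 -0.0856  0.2471]
```

View pics/w3.png

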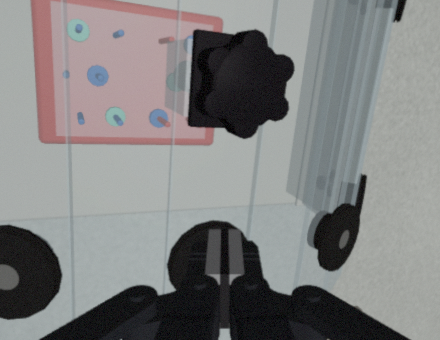

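Call:
jog_arm(targets="0 0 -0.02 0 0 0;0 0 -0.06 0 0 0;0 0 -0.06 0 0 0;0 0 -0.06 0 0 0")

```text
time_s: 8.85
tcp_pos: [0.6091, 0.0062, 0.3083]
ee_rot: [0.187, 0.982, 0.025, 0.005]
wrist_force: [-0.7, -0.1, -0.0]
gripper_width: 0.0001
```

```bash
python3 c.py 4; python3 -c "
from h import *
print(read_state()['q'].round(3))"
```

```text
8.85 [0.6091 0.0062 0.3083] [-0.72 -0.12 -0.02]
[[ 0.999  0.047  0.019]
 [ 0.05  -0.929 -0.367]
 [ 0.     0.368 -0.93 ]]
[[225.12892833 243.79570558]]
crown_top 0.58 [ 0.6017 -0.0013  0.2442]
left_top 0.57 [0.6048 0.0786 0.2369]
right_top 0.57 [ 0.5905 -0.0842  0.2416]
[ 0.049  0.419  0.338  1.492 -0.377  3.141]
```

Call:
jog_arm(targets="0 0 -0.02 0 0 -8.5;0 0 -0.02 0 0 -17;0 0 -0.02 0 0 -25.5;0 -0.01 -0.02 0 0 -34;0 -0.02 -0.02 0 0 -42.5;0 -0.03 -0.02 0 0 -51;0 -0.04 -0.02 0 0 -59.5;0 -0.05 -0.02 0 0 -68;0 -0.06 -0.02 0 0 -76.5;0 -0.07 -0.02 0 0 -85;0 -0.083 -0.024 0 0 -93.5;0 -0.083 -0.024 0 0 -102;0 -0.083 -0.024 0 0 -110.5;0 -0.083 -0.024 0 0 -119;0 -0.083 -0.024 0 0 -127.5;0 -0.083 -0.024 0 0 -136;0 -0.083 -0.024 0 0 -144.5;0 -0.083 -0.024 0 0 -153;0 -0.083 -0.024 0 0 -161.5;0 -0.083 -0.024 0 0 -170")

```text
time_s: 11.05
tcp_pos: [0.6042, 0.0917, 0.2987]
ee_rot: [0.019, 0.058, 0.981, -0.186]
wrist_force: [-0.5, 0.9, -0.3]
gripper_width: 0.0004
```

```bash
cat > g.py <<'E'
from h import *
import sys
# target tcp, tilt (deg; + for left), yaw of trainer -2.9, tool x = -trainer x
P=np.array([float(v) for v in sys.argv[1:4]]); a=np.radians(float(sys.argv[4]))
s=read_state(); q=s['ee_rot']; M=R.from_quat(q[[1,2,3,0]]).as_matrix()
T=R.from_euler('z',-2.9,degrees=True).as_matrix()
z=T@[0,-np.sin(a),-np.cos(a)]; x=T@[-1,0,0]; D=np.c_[x,np.cross(z,x),z]
print(s['time_s'],s['q'].round(3),s['tcp_pos'].round(4),s['wrist_force'].round(2))
print('shift',(M.T@(P-s['tcp_pos'])).round(4),'turn',np.degrees(R.from_matrix(M.T@D).as_rotvec()).round(1),'err deg')
E
python3 g.py 0.6045 0.086 0.252 24;python3 g.py 0.6045 0.096 0.276 24
```

```text
11.05 [ 0.188  0.466  0.395  1.557 -0.373  0.317] [0.6042 0.0917 0.2987] [-0.54  0.88 -0.29]
shift [0.0018 0.0117 0.0456] turn [ 2.6  1.9 -4.3] err deg
11.05 [ 0.188  0.466  0.395  1.557 -0.373  0.317] [0.6042 0.0917 0.2987] [-0.54  0.88 -0.29]
shift [0.0015 0.0122 0.0196] turn [ 2.6  1.9 -4.3] err deg
```

Call:
jog_arm(targets="0.0015 0.012 0.02 2.6 1.9 -4.3;0.002 0.012 0.045 2.6 1.9 -4.3;0.002 0.012 0.0455 2.6 1.9 -4.3;0.002 0.012 0.0455 2.6 1.9 -4.3;0.002 0.012 0.0455 2.6 1.9 -4.3")

```text
time_s: 11.55
tcp_pos: [0.6049, 0.0865, 0.2539]
ee_rot: [-0.004, 0.028, 0.978, -0.208]
wrist_force: [0.3, 0.0, 0.1]
gripper_width: 0.0
```

```bash
python3 g.py 0.605 0.078 0.233 24; python3 c.py 5
```

```text
11.55 [ 0.194  0.502  0.322  1.496 -0.406  0.273] [0.6049 0.0865 0.2539] [0.31 0.05 0.15]
shift [-0.0005  0.0007  0.0226] turn [ 0.   0.1 -0.4] err deg
11.55 [0.6049 0.0865 0.2539] [0.31 0.05 0.15]
[[-0.998  0.053 -0.019]
 [ 0.056  0.912 -0.406]
 [-0.005 -0.407 -0.914]]
[[224.11260718 249.97886711]]
crown_top 0.92 [ 0.6006 -0.0024  0.2488]
left_top 0.56 [0.6049 0.0789 0.2381]
right_top 0.88 [ 0.5935 -0.0842  0.2394]
```

View pics/w5.png

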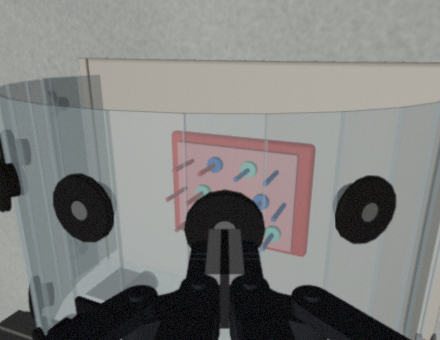

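```bash
python3 - <<'E'
from h import *
T=R.from_euler('z',-2.9,degrees=True).as_matrix(); a=np.radians(24)
n=T@[0,np.sin(a),np.cos(a)]; u=T@[1,0,0]; v=np.cross(n,u)
for x in(.600,.605):
  for pr in (4,7):
    C=np.array([x,.078,.233])+n*pr/1000
    print(x,pr,'ctr',pix('wrist',C)[0]-[100,60],'near',pix('wrist',C-.02*u)[0]-[100,60],'sides',pix('wrist',C-.02*v)[0]-[100,60],pix('wrist',C+.02*v)[0]-[100,60])
s=read_state(); print(pix('wrist',s['tcp_pos']-.011*u)-[100,60])
g=cv2.imread('pics/w5.png',0)
print('col224',g[180:240:4,224]); print('row215',g[215,170:280:5]);print('row225',g[225,170:280:5])
E
```

```text
0.6 4 ctr [224.63390437 223.15553887] near [224.35966252 184.5726797 ] sides [183.69881094 223.42540622] [265.58936072 222.91654811]
0.6 7 ctr [224.64109072 225.88046495] near [224.36243674 186.74027787] sides [183.03340828 226.15527143] [266.26980272 225.63939338]
0.605 4 ctr [225.16892107 232.47141832] near [224.91599354 194.53856308] sides [184.56135515 232.73929669] [265.79748325 232.23989617]
0.605 7 ctr [225.1847748  235.32658616] near [224.92812042 196.85563815] sides [183.91501756 235.5993532 ] [266.476227   235.09325937]
[[224.01570795 227.72290975]]
col224 [155 153 151  21  17  20  26  20  23  31  26  92  79   7   4]
row215 [173 136 151 147  23  18  24  19  27  20  24  16  22  21  27  25  27  23
  19 151 150 102]
row225 [171 141 119  33  28  21  11  20  27  63  95  91  95  19  27  31  23  24
  23 146 134 143]
```

Call:
jog_arm(targets="0.002 0.0005 0.006 0 0 0;0.002 0.0005 0.012 0 0 0;0.002 0.0005 0.013 0 0 0;0.002 0.0005 0.014 0 0 0;0.002 0.0005 0.015 0 0 0;0.002 0.0005 0.016 0 0 0;0.002 0.0005 0.016 0 0 0")

```text
time_s: 12.45
tcp_pos: [0.6023, 0.0806, 0.2379]
ee_rot: [-0.004, 0.028, 0.978, -0.208]
wrist_force: [-1.5, 1.1, 3.8]
gripper_width: -0.0002
```

Call:
jog_arm(targets="0 0 0.001 0 0 0;0 0 0.002 0 0 0;0 0 0.003 0 0 0;0 0 0.003 0 0 0")

```text
time_s: 12.85
tcp_pos: [0.6022, 0.0792, 0.2349]
ee_rot: [-0.005, 0.028, 0.978, -0.208]
wrist_force: [-1.8, 0.8, 3.5]
gripper_width: 0.0001
```

Call:
jog_arm(targets="0 0 0.001 0 0 0;0 0 0.0015 0 0 0;0 0 0.0015 0 0 0")

```text
time_s: 13.15
tcp_pos: [0.6023, 0.0786, 0.2336]
ee_rot: [-0.004, 0.028, 0.978, -0.208]
wrist_force: [-3.2, 0.6, 3.4]
gripper_width: -0.0001
```

Call:
jog_arm(targets="0 0 0.0005 0 0 0;0 0 0.001 0 0 0;0 0 0.001 0 0 0")

```text
time_s: 13.45
tcp_pos: [0.6023, 0.0783, 0.2327]
ee_rot: [-0.004, 0.028, 0.978, -0.208]
wrist_force: [-3.2, 1.3, 2.4]
gripper_width: 0.0002
```

Call:
jog_arm(targets="0 0 0.0005 0 0 0;0 0 0.001 0 0 0;0 0 0.001 0 0 0")

```text
time_s: 13.75
tcp_pos: [0.6023, 0.0782, 0.232]
ee_rot: [-0.004, 0.028, 0.978, -0.208]
wrist_force: [-3.8, 5.2, 6.5]
gripper_width: 0.0001
```

Call:
jog_arm(targets="0 0 0.0005 0 0 0;0 0 0.001 0 0 0;0 0 0.001 0 0 0")

```text
time_s: 14.05
tcp_pos: [0.6023, 0.0781, 0.2313]
ee_rot: [-0.004, 0.028, 0.978, -0.207]
wrist_force: [-4.1, 7.7, 9.3]
gripper_width: 0.0
```

Call:
jog_arm(targets="0 0 0.0005 0 0 0;0 0 0.001 0 0 0;0 0 0.001 0 0 0")

```text
time_s: 14.35
tcp_pos: [0.6023, 0.0781, 0.2306]
ee_rot: [-0.004, 0.027, 0.978, -0.207]
wrist_force: [-5.6, 11.0, 12.5]
gripper_width: -0.0001
```

Call:
jog_arm(targets="0 0 -0.03 0 0 0;0 0 -0.07 0 0 0;0 0 -0.07 0 0 0;0 0 -0.07 0 0 0")

```text
time_s: 14.75
tcp_pos: [0.6042, 0.1058, 0.294]
ee_rot: [-0.004, 0.028, 0.978, -0.208]
wrist_force: [0.6, -0.1, -1.2]
gripper_width: 0.0003
```

```bash
python3 g.py 0.5955 -0.1 0.30 -24; python3 g.py 0.595 -0.09 0.252 -24; python3 c.py 6
```

```text
14.75 [ 0.223  0.518  0.457  1.629 -0.403  0.304] [0.6042 0.1058 0.294 ] [ 0.64 -0.1  -1.2 ]
shift [-0.0028 -0.1906  0.0783] turn [-48.    0.2  -0.3] err deg
14.75 [ 0.223  0.518  0.457  1.629 -0.403  0.304] [0.6042 0.1058 0.294 ] [ 0.64 -0.1  -1.2 ]
shift [-0.0015 -0.162   0.1181] turn [-48.    0.2  -0.3] err deg
14.75 [0.6042 0.1058 0.294 ] [ 0.64 -0.1  -1.2 ]
[[-0.998  0.052 -0.019]
 [ 0.056  0.912 -0.406]
 [-0.004 -0.407 -0.914]]
[[224.26104286 251.88437434]]
crown_top 0.58 [ 0.6008 -0.0031  0.2475]
left_top 0.94 [0.6017 0.0753 0.2302]
left_top 0.17 [ 0.7361 -0.0149  0.2454]
```

Call:
jog_arm(targets="-0.0005 -0.032 0.010 -8 0 0;-0.001 -0.064 0.023 -16 0 0;-0.0015 -0.096 0.036 -24 0 0;-0.002 -0.128 0.05 -32 0 0;-0.0025 -0.16 0.064 -40 0.1 -0.2;-0.0028 -0.1906 0.078 -48 0.2 -0.3;-0.0028 -0.1906 0.078 -48 0.2 -0.3;-0.0028 -0.1906 0.078 -48 0.2 -0.3")

```text
time_s: 15.75
tcp_pos: [0.5945, -0.1022, 0.2989]
ee_rot: [0.004, 0.027, 0.978, 0.208]
wrist_force: [1.1, 1.1, 0.1]
gripper_width: 0.0
```

```bash
python3 g.py 0.5945 -0.0895 0.2515 -24; python3 c.py 7
```

```text
15.75 [-0.484  0.495  0.426  1.688  0.378 -0.465] [ 0.5945 -0.1022  0.2989] [1.09 1.1  0.06]
shift [ 0.0006 -0.0077  0.0485] turn [-0.  -0.1 -0.3] err deg
15.75 [ 0.5945 -0.1022  0.2989] [1.09 1.1  0.06]
[[-0.998  0.051  0.02 ]
 [ 0.055  0.912  0.406]
 [ 0.003  0.407 -0.914]]
[[219.79837158 249.87386081]]
crown_top 0.98 [0.6006 0.0016 0.2492]
left_top 0.63 [0.6029 0.0812 0.2339]
right_top 0.66 [ 0.5971 -0.0791  0.2471]
```

Call:
jog_arm(targets="0 -0.0075 0.03 0 0 -0.3;0 -0.0075 0.048 0 0 -0.3;0 -0.0075 0.0485 0 0 -0.3;0 -0.0075 0.0485 0 0 -0.3;0 -0.0075 0.0485 0 0 -0.3")

```text
time_s: 16.45
tcp_pos: [0.5958, -0.087, 0.2542]
ee_rot: [0.006, 0.022, 0.978, 0.207]
wrist_force: [0.5, -0.6, -0.1]
gripper_width: 0.0002
```

```bash
python3 g.py 0.595 -0.081 0.233 -24; python3 c.py 8;  python3 - <<'E'
from h import *
T=R.from_euler('z',-2.9,degrees=True).as_matrix(); a=np.radians(-24)
n=T@[0,np.sin(a),np.cos(a)]; u=T@[1,0,0]; v=np.cross(n,u)
for x in(.590,.595):
    C=np.array([x,-.081,.233])+n*5/1000
    for k in(C,C-.02*u,C-.02*v,C+.02*v): print(x,pix('wrist',k)[0]-[100,60])
E
```

```text
16.45 [-0.462  0.483  0.287  1.549  0.381 -0.451] [ 0.5958 -0.087   0.2542] [ 0.45 -0.64 -0.1 ]
shift [ 0.0012 -0.0031  0.0218] turn [-0.1  0.   0.4] err deg
16.45 [ 0.5958 -0.087   0.2542] [ 0.45 -0.64 -0.1 ]
[[-0.999  0.04   0.021]
 [ 0.045  0.913  0.405]
 [-0.003  0.406 -0.914]]
[[224.69228352 249.96362993]]
crown_top 0.59 [ 0.6024 -0.0028  0.248 ]
left_top 0.77 [0.6031 0.0774 0.2318]
right_top 0.82 [ 0.5924 -0.0868  0.2433]
0.59 [218.7240186  221.79905428]
0.59 [218.67674472 182.58973679]
0.59 [177.18617327 221.67039912]
0.59 [260.24745531 221.95865283]
0.595 [219.21332308 231.07037212]
0.595 [219.18497843 192.56870993]
0.595 [178.05878589 230.94653431]
0.595 [260.35473391 231.23069087]
```

View pics/w8.png

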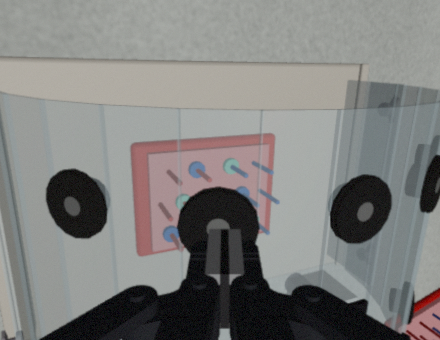

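Call:
jog_arm(targets="0.002 -0.003 0.006 0 0 0;0.002 -0.003 0.011 0 0 0;0.002 -0.003 0.012 0 0 0;0.002 -0.003 0.013 0 0 0;0.002 -0.003 0.014 0 0 0;0.002 -0.003 0.015 0 0 0;0.002 -0.003 0.016 0 0 0;0.002 -0.003 0.016 0 0 0")

```text
time_s: 17.45
tcp_pos: [0.5937, -0.0834, 0.2371]
ee_rot: [0.006, 0.022, 0.978, 0.208]
wrist_force: [-1.7, -1.0, 0.5]
gripper_width: 0.0002
```

Call:
jog_arm(targets="0 0 0.001 0 0 0;0 0 0.002 0 0 0;0 0 0.003 0 0 0;0 0 0.003 0 0 0")

```text
time_s: 17.85
tcp_pos: [0.5938, -0.0822, 0.2342]
ee_rot: [0.006, 0.022, 0.978, 0.208]
wrist_force: [-0.5, -0.7, 2.0]
gripper_width: 0.0002
```

Call:
jog_arm(targets="0 0 0.001 0 0 0;0 0 0.0015 0 0 0;0 0 0.0015 0 0 0")

```text
time_s: 18.15
tcp_pos: [0.5939, -0.0816, 0.233]
ee_rot: [0.006, 0.022, 0.978, 0.208]
wrist_force: [0.1, -2.6, 1.5]
gripper_width: 0.0
```

Call:
jog_arm(targets="0 0 0.0005 0 0 0;0 0 0.001 0 0 0;0 0 0.001 0 0 0")

```text
time_s: 18.45
tcp_pos: [0.5939, -0.0815, 0.2322]
ee_rot: [0.006, 0.022, 0.978, 0.207]
wrist_force: [-1.6, -4.7, 6.3]
gripper_width: -0.0001
```

Call:
jog_arm(targets="0 0 0.0005 0 0 0;0 0 0.001 0 0 0;0 0 0.001 0 0 0")

```text
time_s: 18.75
tcp_pos: [0.5939, -0.0815, 0.2315]
ee_rot: [0.006, 0.023, 0.978, 0.207]
wrist_force: [-2.8, -8.2, 8.6]
gripper_width: -0.0
```

Call:
jog_arm(targets="0 0 0.0005 0 0 0;0 0 0.001 0 0 0;0 0 0.001 0 0 0")

```text
time_s: 19.05
tcp_pos: [0.5939, -0.0814, 0.2307]
ee_rot: [0.006, 0.023, 0.978, 0.207]
wrist_force: [-3.9, -10.5, 11.2]
gripper_width: 0.0002
```

Call:
jog_arm(targets="0 0 -0.03 0 0 0;0 0 -0.08 0 0 0;0 0 -0.12 0 0 0;0 0 -0.12 0 0 0;0 0 -0.12 0 0 0")

```text
time_s: 19.55
tcp_pos: [0.5919, -0.1295, 0.3397]
ee_rot: [0.006, 0.023, 0.978, 0.208]
wrist_force: [0.0, -0.4, -0.2]
gripper_width: -0.0001
```

```bash
python3 m.py 9; python3 - <<'E'
from h import *
for t in('trocar','dish','timer','jar','spray','grasper','forceps'):
    d=place_of('top',t)[:1]; print(t,[world('top',e['location']).round(3) for e in d])
a=cv2.imread('pics/wrist9.png'); b=cv2.imread('pics/scene9.png')[180:380,220:520]
o=np.zeros((480,800,3),np.uint8); o[:300,:400]=cv2.resize(a,(400,300)); o[:267,400:]=cv2.resize(b,(400,267)); cv2.imwrite('pics/v9.png',o[:300])
E
```

```text
19.55 [ 0.5919 -0.1295  0.3397] [0.006  0.0226 0.9779 0.2077] [ 0.01 -0.41 -0.17]
wrist crown_top 0.69 [ 0.5996 -0.0006  0.2491] [[425. 228.]]
wrist left_top 0.59 [0.6064 0.076  0.2303] [[479. 216.]]
wrist right_top 0.88 [ 0.5923 -0.0833  0.236 ] [[323. 232.]]
top crown_top 0.61 [ 0.5937 -0.001   0.2526] [[308. 200.]]
top left_top 0.6 [0.6036 0.0726 0.2352] [[281. 199.]]
top right_top 0.44 [ 0.5965 -0.0845  0.2304] [[339. 200.]]
scene crown_top 0.57 [0.6021 0.0043 0.2455] [[346. 250.]]
scene left_top 0.55 [0.6042 0.0795 0.2323] [[371. 242.]]
scene left_top 0.35 [0.2879 0.2569 0.0016] [[366. 193.]]
scene right_top 0.44 [ 0.5951 -0.0813  0.2316] [[316. 263.]]
wrist crown_top 0.61 [ 0.5993 -0.0016  0.2493] [[424. 227.]]
wrist left_top 0.87 [0.6045 0.0754 0.2324] [[480. 214.]]
wrist right_top 0.91 [ 0.5931 -0.0809  0.2357] [[326. 231.]]
top crown_top 0.72 [ 0.5965 -0.0013  0.2535] [[308. 199.]]
top left_top 0.66 [ 0.5926 -0.0016  0.2505] [[309. 200.]]
top left_top 0.61 [ 0.2803 -0.3202  0.0007] [[419. 318.]]
top left_top 0.54 [0.6032 0.0714 0.2332] [[282. 199.]]
top right_top 0.69 [ 0.5964 -0.0783  0.2273] [[337. 200.]]
scene crown_top 0.69 [ 0.5959 -0.0817  0.2274] [[316. 264.]]
scene crown_top 0.61 [0.5994 0.0019 0.2468] [[345. 249.]]
scene left_top 0.59 [0.6008 0.0767 0.2338] [[370. 242.]]
scene left_top 0.32 [ 0.2791 -0.3174  0.0004] [[203. 257.]]
scene right_top 0.62 [ 0.5998 -0.0824  0.2313] [[317. 265.]]
scene right_top 0.34 [ 5.776e-01 -5.236e-01 -5.000e-04] [[172. 365.]]
trocar [array([ 0.741, -0.013,  0.251])]
dish [array([ 0.285,  0.257, -0.001])]
timer [array([ 0.28 , -0.32 , -0.002])]
jar [array([0.593, 0.   , 0.254])]
spray [array([ 0.578, -0.523,  0.002])]
grasper [array([ 0.59 ,  0.508, -0.   ])]
forceps [array([ 0.357,  0.431, -0.003])]
```

View pics/v9.png

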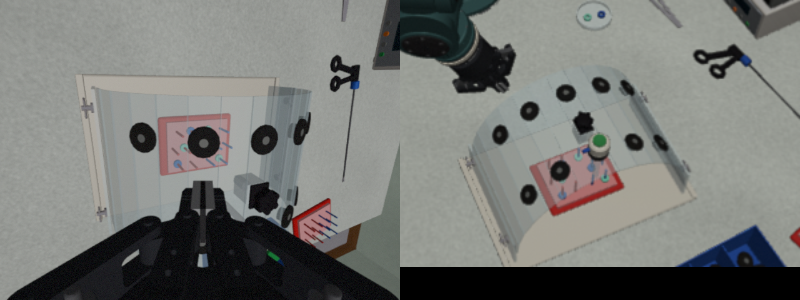

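All three now read at the home heights, the trocar is standing, and the arm is clear of everything.

```bash
python3 -c "
from bench import *
print(sign_off())"
```

```text
the job is handed in; nothing more can be done
None
```

I pressed the crown grommet home first, then the left, then the right, using closed fingertips along each grommet's axis, and handed the job in at about 20 s.

- **Pressing:** Each grommet slid at a few newtons. The force then rose about 4 N for every further millimetre, which is the sheet bending, so each had reached its stop. The highest wrist-force readings were about 15 N on the crown, 17.5 N on the left and 16 N on the right, all under the 25 N limit. These were read at the end of each move, not continuously.
- **Seating:** At the end of each press, allowing for the sheet's bend, the tip position matched the expected home height. In the last pictures the networks put the top faces at about 0.249 m (crown), 0.232 m (left) and 0.232 m (right). The expected home heights are 0.250 m and 0.233 m.
- **Scene:** The last picture shows the trocar upright, and the networks place it within 1–2 mm of where it was. The arm ended clear of the trainer.
- **Unplanned contact:** On the first move to the left grommet, the last joint hit its range limit. The tilted fingertips came back onto the already pressed crown grommet at about 5 N. I lifted off, turned the wrist half a turn and carried on; no harm showed afterwards.
- **Not checked or disagreeing:** The final check reported the jar at the crown grommet's position, a false detection, so the jar was not confirmed. The other bench items were found, but I had no starting positions to compare most of them with. The arm never went near any of them. A few other detections were also mislabelled, and I disregarded them.

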